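# Build up the gearbox shaft in its end cover

## Task

The gearbox shaft stands upright in its end cover: build it up by sliding on the large gear first, then the brass spacer, then the small gear and last the new blue-sealed bearing, each pushed right down so that it sits flat on the one below. Leave the rusty old bearing and the yellow grease tub where they are.

Things in the scene. Friction and masses are not known exactly. Their poses are not given: they have to be found in the camera images.
- end_cover: Cast aluminium gearbox end cover lying flat on the desk; it stands firm and does not shift. Origin in the middle of its underside. A round flange 96 mm across and 8 to 10 mm high with four screw lugs on its rim (115 mm over opposite lugs), a boss 61 mm across and 22 mm high in the middle, and the shaft standing upright in it.
- shaft_seat (a point): Point on the shaft's axis at its lowest seat, the flat top of its collar (38 mm across), 26 mm above the desk; z up. The bright steel shaft rises 54 mm above it and gets thinner in steps: 27 mm across for the first 11 mm, 22 mm from 13.5 to 35.5 mm, 17 mm from 38 mm up, each step a short cone; its top 3.5 mm taper to 11 mm across.
- shaft_tip (a point): Centre of the top end of the shaft, 54 mm above shaft_seat and 80 mm above the desk. Close behind the work run a thick blue pipe and, to the right, a shelf with bottles, up to 0.3 m above the desk; a narrow wall shelf hangs 0.39 m above the desk on the left: keep the wrist clear of them.
- large_gear_center (a point): Centre (half-way up) of the large dark steel spur gear lying flat: 64 mm across the 30 teeth, 14 mm thick, bore 30 mm through, bore edges chamfered; about 0.24 kg. z is its bore axis; both faces are alike. Seated, its underside is at shaft_seat.
- brass_spacer_center (a point): Centre (half-way up) of the plain brass spacer ring lying flat: 36 mm outside, bore 25 mm through, 12 mm high; z is its axis, both faces alike. Seated, its underside is 14 mm above shaft_seat.
- small_gear_center (a point): Centre (half-way up) of the small dark steel spur gear lying flat: 46 mm across the 21 teeth, 12 mm thick, bore 25 mm through; z is its axis, both faces alike. Seated, its underside is 26 mm above shaft_seat.
- new_bearing_center (a point): Centre (half-way up) of the new ball bearing lying flat: bright steel rings with a blue seal between them, 42 mm outside, bore 20 mm through, 12 mm high; z is its axis, both faces alike. Seated, its underside is 38 mm above shaft_seat and its top 4 mm below the shaft's end.
- old_bearing_center (a point): Centre (half-way up) of the old ball bearing lying flat: the same sizes as the new one, but rusty brown all over. Not to be used: it stays where it lies.
- grease_tub_center (a point): Centre (half-way up) of the yellow screw-top grease tub standing on the desk, 57 mm across, 36 mm high. It stays where it stands.
There are look-alikes about, which are no part of the job. What is shaped like the part that bears large_gear_center but green is not meant.

How it is judged:
By the outcome, as a careful person would: the job done as asked, in the order asked, and still so for the second after the job is handed in, with the robot touching nothing.
It also fails if it takes over 112 s, if anything falls off the work surface, if the arm or the gripper's body presses on something with over 40 N, if the wrist force passes 120 N, or if a joint passes its speed limit or range.

## Robot

A 6-joint arm with a two-finger parallel gripper is mounted at the origin on the work surface; the furniture and walls round the work are solid. World frame = base frame: x ahead of the robot, y to its left, z up, the work surface at z = 0. Lengths are in mm, angles in rad, forces in N, time in s.
With the tool pointing down it reaches from about 275 to 750 mm from the base axis. Payload 10.2 kg.
Tool frame: the origin (TCP) lies on the centre line of the jaws, within the pads' length; the fingertips stand 8 mm ahead of it and the grasp point (between the pads) lies 11 mm behind it; z points along the fingers, y is the line along which they close (so a half turn about z gives the same grasp; the last joint's range is limited). The gripper opens to 85 mm and grips with 20 to 120 N. Pads are 22 mm wide; open, the fingers measure 114 mm over their backs; the gripper's body (76 mm by 85 mm) begins 54 mm behind the grasp point. The pads swing forward as they close: fully open they stand 13 mm farther back than shut.
Start: joints at [-1.342, 0.313, 1.498, -0, 1.331, -0.223], TCP at [229.196, -472.335, 205.994] pointing down, gripper open.
Joint ranges: [-2.94, 2.94], [-0.97, 2.17], [0.19, 2.56], [-1.23, 4.37], [0.02, 3.11], [-2.88, 2.88]. Speed limits (rad/s): [2.39, 2.39, 3.01, 3.14, 3.14, 3.14].

## Interface

Orientations are given as a rotation vector (axis times angle).
In Python, from plant import robot gives the robot as it stands.
- The arm moves only by the tool servo_tool, never from a script. Its argument "motion" is a list of rows, each a list of 7 numbers: the shift along the world's x, y, z in m, then the turn, a rotation vector about the world's x, y, z in rad, then the closure in counts, from 0 (fully open) to 255 (shut). In form: [[x, y, z, wx, wy, wz, fingers], ...]. A call has 1 to 5 rows; each row is the pose to reach, as a shift and turn from the pose commanded when the call began; what a row does not reach only later rows make up. A row lasts 1/10 s, in which the tool goes at most 50 mm and 8.59 degrees, less where a joint would pass 70% of its speed; a pose out of reach is approached as far as the arm can. A call with a gripper value outside its range is refused whole. The fingers move at their own pace and stop on an object; "grip_force" is the grip in N (left out, the last holds). Time passes only in rows, so rows that repeat a pose let the fingers close. It gives the time, the measured TCP pose, the force, the opening and the grip force at its end, in the units of the state.
- robot.observe(): the state, without advancing time (a new reading comes with each control period).
- robot.grab_frame(name): name is "side" or "top" or "wrist"; returns a dict with "image" (384x512x3 uint8, blue, green, red), "z_map" (384x512 float32, mm along the optical axis (not along the pixel's ray), 0 where there is no reading), "K" (3x3 intrinsics, pixels), "T" (4x4, takes a point from camera to world coordinates); the wrist camera has in their place "mount" (4x4, takes a point from camera to tool coordinates, whose origin is the TCP and whose axes are the flange's). Camera axes: x right, y down, z forward; pixel columns grow to the right and rows downward; lengths in mm; the calibration is good to about 2 mm. A picture is of the moment at which its call begins: read the wrist's pose just before it.
- robot.sign_off(): hands the job in; it is judged then, once.
The state is a dict: "time_s": time; "joint_pos": joint angles; "joint_vel": joint speeds; "joint_torque": joint torques, N m; "tcp_pos": TCP position; "orientation": TCP orientation; "force": force on the tool from outside, world axes, zero at the start; "moment": the same for the moment, N m; "finger_gap": opening from 0.0 (shut) to 1.0 (fully open); "finger_force": force on a finger pad.
Only numpy, scipy, OpenCV 4.12 (cv2) and the standard library are available. Lean on these libraries where they do the work, as an engineer would, in place of code of your own. Each camera call takes 0.05 s, during which the arm holds its last target. There are 200 camera calls.

## Working session

There is one attempt and no reset: what is moved stays moved. The work goes in short steps, Python scripts to look and compute and a tool call to move; the robot and the scene stay as the last step left them, time stands still between calls to the robot, and variables do not carry over. Pictures are saved under pics/ and viewed, at most 14 in all, crops included, and the job is handed in when it is done.

Besides the shell and the picture viewer there is one more tool, called after ">>>" by a JSON object that holds its "fn" and its "kwargs". servo_tool: Moves the arm, as the interface text tells. Its arguments: {"type":"object","properties":{"motion":{"type":"array","items":{"type":"array","items":{"type":"number"}}},"grip_force":{"type":"number"}},"required":["motion"]}

```bash
mkdir -p pics; ls
cat > h.py <<'E'
import numpy as np, cv2
from plant import robot
from scipy.spatial.transform import Rotation as R
def grab(n):
    s=robot.observe(); f=robot.grab_frame(n)
    if n=='wrist':
        T=np.eye(4);T[:3,:3]=R.from_rotvec(s['orientation']).as_matrix();T[:3,3]=s['tcp_pos'];f['T']=T@f['mount']
    return f
def plane(f,u,v,z):
    d=f['T'][:3,:3]@np.linalg.inv(f['K'])@[u,v,1];o=f['T'][:3,3];return o+d*(z-o[2])/d[2]
def cloud(f):
    z=f['z_map'];v,u=np.mgrid[:z.shape[0],:z.shape[1]]
    p=np.stack([u,v,np.ones_like(u)],-1)@np.linalg.inv(f['K']).T*z[...,None]
    return p@f['T'][:3,:3].T+f['T'][:3,3]
E
python3 - <<'E'
from h import *
s=robot.observe();print(s)
for n in('top','side'):
    f=grab(n);cv2.imwrite(f'pics/{n}0.png',f['image']);np.save(n+'.npy',f,allow_pickle=True)
    print(n,f['K'],f['T'])
f=grab('wrist');print(f['mount'])
E
```

```text
pics
{'time_s': 0.0, 'joint_pos': array([-1.34237977e+00,  3.13473144e-01,  1.49847228e+00, -1.23617573e-06,
        1.33100911e+00, -2.23412740e-01]), 'joint_vel': array([ 0.00140006,  0.00070895,  0.00141676,  0.00055609, -0.00018552,
       -0.0009605 ]), 'joint_torque': array([ 1.00124136e-03, -4.12262034e+01, -2.59740651e+01, -3.99231521e-05,
        4.22999947e-03,  8.69323856e-06]), 'tcp_pos': array([ 229.13306469, -472.01936661,  205.41001431]), 'orientation': array([-3.06043626e+00, -7.03405429e-01,  7.23495241e-06]), 'force': array([ 0.12894477, -0.64626622, -0.38707017]), 'moment': array([-0.00249162, -0.01755242,  0.00860192]), 'finger_force': 0.0, 'finger_gap': 1.00045346033838}
top [[494.52509068   0.         249.57093093]
 [  0.         494.52509068 194.49605214]
 [  0.           0.           1.        ]] [[ 1.80557617e-02 -9.82100776e-01  1.87488813e-01  1.75142039e+02]
 [-9.99752091e-01 -1.52904380e-02  1.61851496e-02 -9.30259566e+01]
 [-1.30286619e-02 -1.87734568e-01 -9.82133385e-01  1.41602917e+03]
 [ 0.00000000e+00  0.00000000e+00  0.00000000e+00  1.00000000e+00]]
side [[351.31913386   0.         255.25813672]
 [  0.         351.31913386 186.28730343]
 [  0.           0.           1.        ]] [[ 9.25578943e-01 -1.15958747e-01  3.60357030e-01  9.55160732e+01]
 [-3.78269955e-01 -3.20221225e-01  8.68544880e-01 -8.44055881e+02]
 [ 1.46785935e-02 -9.40219089e-01 -3.40253733e-01  4.06887869e+02]
 [ 0.00000000e+00  0.00000000e+00  0.00000000e+00  1.00000000e+00]]
[[ 5.62707295e-04 -9.53217076e-01 -3.02286106e-01  7.70070984e+01]
 [ 9.99999402e-01  8.19919814e-04 -7.23998244e-04  7.81040220e-01]
 [ 9.37977856e-04 -3.02285517e-01  9.53216967e-01 -1.67303143e+02]
 [ 0.00000000e+00  0.00000000e+00  0.00000000e+00  1.00000000e+00]]
```

View pics/top0.png

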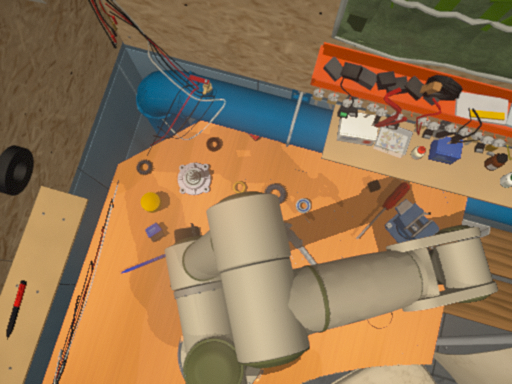

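View pics/side0.png

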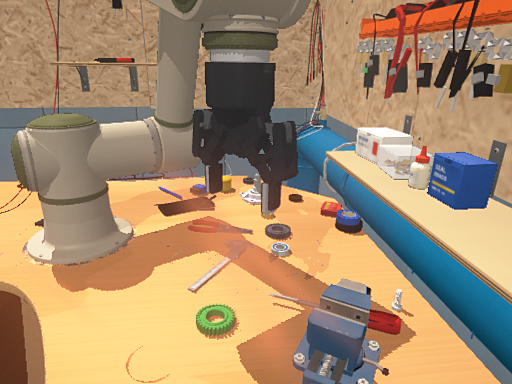

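Run:
```python
from h import *
f=np.load('top.npy',allow_pickle=True).item()
c=f['image'][120:230,125:330];cv2.imwrite('pics/topc.png',cv2.resize(c,None,fx=3.9,fy=3.9,interpolation=cv2.INTER_CUBIC))
for n,u,v,z in [('cover',195,178,20),('d145',145,167,6),('d214',214,144,6),('brass',240,186,6),('d276',276,191,7),('b303',303,205,6),('tub',150,202,36)]:
    print(n,plane(f,u,v,z).round())
```

```text
cover [488.  89.  20.]
d145 [522. 239.   6.]
d214 [595.  38.   6.]
brass [469. -41.   6.]
d276 [ 456. -146.    7.]
b303 [ 416. -225.    6.]
tub [412. 212.  36.]
```

View pics/topc.png

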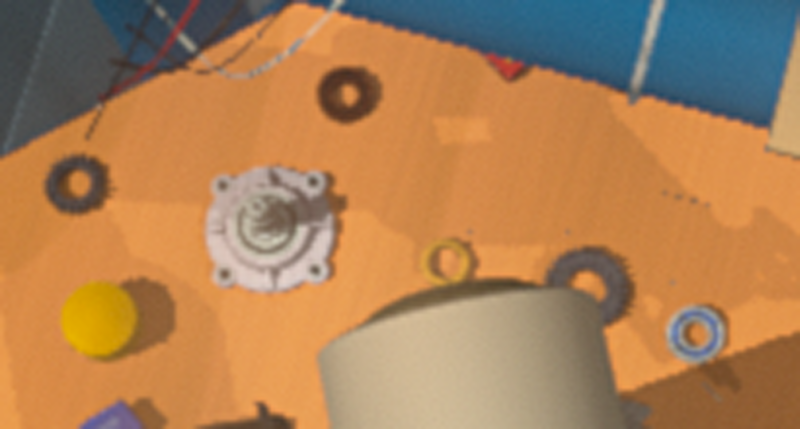

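Run:
```python
from h import *
f=np.load('top.npy',allow_pickle=True).item()
P=cloud(f).reshape(-1,3);P=P[f['z_map'].ravel()>0]
# max-height map on 40mm grid
for x in range(760,340,-40):
    r=[]
    for y in range(400,-330,-40):
        m=(abs(P[:,0]-x)<20)&(abs(P[:,1]-y)<20);r.append('%4d'%P[m,2].max() if m.any() else '   .')
    print(x,' '.join(r))
w=grab('wrist');print(w['K'][0],w['T'][:3,3]);cv2.imwrite('pics/w0.png',w['image'])
```

```text
760    .    .    .  515  516  499  487  504  518  464  196    .    .    .    .    .    .    .    .
720    .    .  206  575  514  295  360  327  520  539  558  574  584  202  177    .    .    .    .
680    .    .  214  636  168  199  250  255  296  297  225  222  593  609  629  643  649  203    .
640    .    .  702  665  103  178  207  223  235  272  239  226  225  227  224  502  696  706  714
600    .    .  725    .  747   94  192  197  203  208  215  220  221  226  229  491  492  720  723
560    .  219  705    7   61  140  148  164  181  184    9    7  191  203  224  459  492  485  499
520    .  642  675   12   17   14   11   29   31   17   10    8    8    8    8    9  236  284  289
480    .  641  644   11   11   10    8   82   84   24    9   20   11   20   19    9  235  237  237
440    .  617  551   73   42   42    8   17   22   16    8   18    7   20   19   18   22    9    7
400  210  584  578    8   42   45    8    8   10    8    .    .    .    .    9   18   16   10    8
360  524  583  396  397    8   29    9   12   32    7    .    .    .    .    9   10   10    7    9
[288.96672911   0.         262.53570665] [ 298.79792305 -439.36589088  372.89629387]
```

View pics/w0.png

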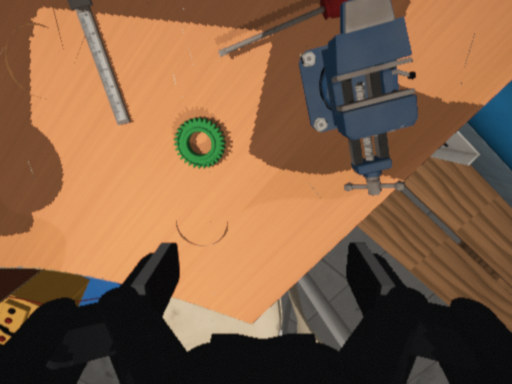

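>>> {"fn": "servo_tool", "kwargs": {"motion": [[0.015,0.022,0,0,0,0.124,0],[0.03,0.044,0,0,0,0.248,0],[0.045,0.066,0,0,0,0.372,0],[0.06,0.088,0,0,0,0.496,0],[0.075,0.109,0,0,0,0.62,0]]}}

```text
time_s: 0.7
tcp_pos: [304.7, -362.3, 205.9]
orientation: [-2.697, -1.611, -0.0]
force: [0.5, 0.2, 0.2]
finger_gap: 0.998
finger_force: 0.0
```

>>> {"fn": "servo_tool", "kwargs": {"motion": [[0.015,0.022,0,0,0,0.124,0],[0.03,0.044,0,0,0,0.248,0],[0.045,0.066,0,0,0,0.372,0],[0.06,0.088,0,0,0,0.496,0],[0.075,0.109,0,0,0,0.62,0]]}}

```text
time_s: 1.2
tcp_pos: [379.7, -253.3, 206.0]
orientation: [-2.077, -2.357, -0.0]
force: [0.5, 0.5, -0.7]
finger_gap: 1.0
finger_force: 0.0
```

>>> {"fn": "servo_tool", "kwargs": {"motion": [[0.015,0.022,-0.02,0,0,0.124,0],[0.03,0.044,-0.04,0,0,0.248,0],[0.045,0.066,-0.06,0,0,0.372,0],[0.06,0.088,-0.08,0,0,0.496,0],[0.075,0.109,-0.095,0,0,0.62,0]]}}

```text
time_s: 1.7
tcp_pos: [454.3, -144.1, 109.8]
orientation: [-1.258, -2.877, -0.0]
force: [-0.2, -0.6, 0.1]
finger_gap: 1.0
finger_force: 0.0
```

Run:
```python
from h import *
s=robot.observe();print(s['time_s'],s['tcp_pos'],s['orientation'],s['joint_pos'])
w=grab('wrist');np.save('w1.npy',w,allow_pickle=True);cv2.imwrite('pics/w1.png',w['image'])
f=grab('top');cv2.imwrite('pics/t1.png',f['image']);np.save('top1.npy',f,allow_pickle=True)
```

```text
1.7 [ 454.32662801 -144.0690102   109.78271401] [-1.25835458e+00 -2.87727489e+00 -2.05684756e-04] [-5.53549245e-01  3.12636258e-01  1.76954777e+00 -4.24101169e-05
  1.06059918e+00 -1.29976837e+00]
```

View pics/w1.png

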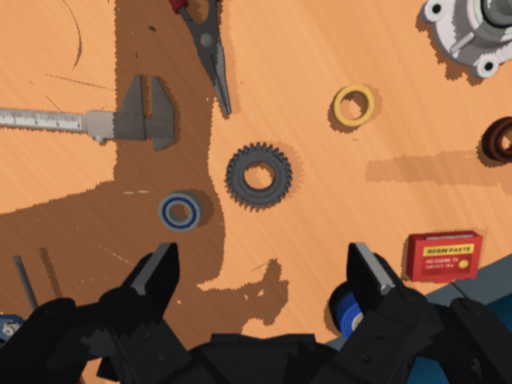

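```bash
cat >> h.py <<'E'
def comp(mask,u,v,r=60):
    """outer contour component nearest (u,v): centre of min circle via ellipse fit"""
    m=cv2.morphologyEx(mask.astype(np.uint8)*255,cv2.MORPH_CLOSE,np.ones((3,3)))
    cs,_=cv2.findContours(m,cv2.RETR_EXTERNAL,cv2.CHAIN_APPROX_NONE)
    cs=[c for c in cs if cv2.contourArea(c)>60]
    c=min(cs,key=lambda c:np.hypot(*(np.array(cv2.minEnclosingCircle(c)[0])-[u,v])))
    return c[:,0,:].astype(float)
def circ(f,c,z):
    P=np.array([plane(f,u,v,z)[:2] for u,v in c])
    A=np.c_[2*P,np.ones(len(P))]
    for _ in range(3):
        s=np.linalg.lstsq(A,(P**2).sum(1),rcond=None)[0];r=np.sqrt(s[2]+s[0]**2+s[1]**2)
        d=np.hypot(*(P-s[:2]).T)-r;k=abs(d)<max(1.5,2*np.median(abs(d)));P,A=P[k],A[k]
    return s[:2].round(1),r.round(1)
E
python3 - <<'E'
from h import *
w=np.load('w1.npy',allow_pickle=True).item();im=w['image'];hsv=cv2.cvtColor(im,cv2.COLOR_BGR2HSV)
for p in [(240,176),(354,88),(180,195),(178,200),(168,211),(300,120),(230,220)]: print(p,hsv[p[1],p[0]])
C=cloud(w)
hh=C[...,2]; print('depth heights',hh[176,240],hh[120,300],hh[92,345])
for n,(u,v),t in [('gear',(259,176),7),('brass',(354,105),6),('bear',(180,211),6)]:
    c=comp((hh>t)&(hh<30),u,v);
    print(n,len(c),circ(w,c,2*t),'top-plane')
E
```

```text
(240, 176) [135   7  75]
(354, 88) [ 18 150 229]
(180, 195) [ 30  15 105]
(178, 200) [111  71  93]
(168, 211) [39 19 93]
(300, 120) [ 14 139 233]
(230, 220) [ 14 141 232]
depth heights 13.29192727023576 -1.6168003872703025 10.953715794302354
gear 257 (array([ 446.4, -141.6]), np.float64(30.4)) top-plane
brass 117 (array([464.2, -37.9]), np.float64(17.8)) top-plane
bear 119 (array([ 414. , -221.8]), np.float64(20.9)) top-plane
```

Run:
```python
from h import *
w=np.load('w1.npy',allow_pickle=True).item()
z=w['z_map'];v,u=np.mgrid[:384,:512]
p=np.stack([u,v,np.ones_like(u)],-1)@np.linalg.inv(w['K']).T*z[...,None]
q=p@w['mount'][:3,:3].T+w['mount'][:3,3]
m=(z>0)&(q[...,2]<40)&(v>230)&(v<300)
for s in(0,1):
    k=m&((u<262)if s==0 else(u>262));Q=q[k];print(Q[:,2].max(),Q[Q[:,2]>Q[:,2].max()-4].mean(0),Q[Q[:,2]>Q[:,2].max()-4].min(0),Q[Q[:,2]>Q[:,2].max()-4].max(0))
```

```text
-37.4217737978137 [  0.93073583 -43.77774086 -39.8876491 ] [-11.48353307 -49.40190464 -41.36523247] [ 10.41447087 -42.92373004 -37.4217738 ]
-10.577204562520478 [-43.36363678 153.73185475 -12.34839375] [-46.32109782 149.90567973 -14.4418592 ] [-40.07906414 157.76899259 -10.57720456]
```

>>> {"fn": "servo_tool", "kwargs": {"motion": [[-0.003,0.001,-0.02,0,0,0,0],[-0.006,0.002,-0.04,0,0,0,0],[-0.008,0.0025,-0.06,0,0,0,0],[-0.008,0.0025,-0.07,0,0,0,0]]}}

```text
time_s: 2.2
tcp_pos: [445.4, -143.0, 40.1]
orientation: [-1.268, -2.873, -0.0]
force: [0.2, -0.6, 0.5]
finger_gap: 1.001
finger_force: 0.0
```

Run:
```python
from h import *
w=grab('wrist');cv2.imwrite('pics/w2.png',w['image']);print(w['K'])
z=w['z_map'];v,u=np.mgrid[:384,:512]
p=np.stack([u,v,np.ones_like(u)],-1)@np.linalg.inv(w['K']).T*z[...,None]
q=p@w['mount'][:3,:3].T+w['mount'][:3,3]
for r in range(230,300,6):
  print(r,[tuple(q[r,c].round().astype(int)) for c in (150,160,168,176,355,365)])
```

```text
[[288.96672911   0.         262.53570665]
 [  0.         288.96672911 189.80569486]
 [  0.           0.           1.        ]]
230 [(np.int64(-20), np.int64(-87), np.int64(36)), (np.int64(-18), np.int64(-78), np.int64(31)), (np.int64(-18), np.int64(-72), np.int64(32)), (np.int64(-20), np.int64(-67), np.int64(36)), (np.int64(-22), np.int64(72), np.int64(40)), (np.int64(-22), np.int64(80), np.int64(41))]
236 [(np.int64(-21), np.int64(-85), np.int64(28)), (np.int64(-22), np.int64(-78), np.int64(30)), (np.int64(-22), np.int64(-71), np.int64(29)), (np.int64(-22), np.int64(-66), np.int64(29)), (np.int64(-27), np.int64(73), np.int64(40)), (np.int64(-28), np.int64(81), np.int64(41))]
242 [(np.int64(-27), np.int64(-86), np.int64(30)), (np.int64(-27), np.int64(-78), np.int64(29)), (np.int64(11), np.int64(-46), np.int64(-42)), (np.int64(-27), np.int64(-66), np.int64(30)), (np.int64(10), np.int64(44), np.int64(-41)), (np.int64(-33), np.int64(82), np.int64(41))]
248 [(np.int64(-32), np.int64(-86), np.int64(29)), (np.int64(11), np.int64(-48), np.int64(-48)), (np.int64(11), np.int64(-44), np.int64(
[... 1654 characters left out ...]
64(-55)), (np.int64(-11), np.int64(-43), np.int64(-45)), (np.int64(-4), np.int64(42), np.int64(-54)), (np.int64(3), np.int64(42), np.int64(-64))]
290 [(np.int64(8), np.int64(-43), np.int64(-75)), (np.int64(0), np.int64(-43), np.int64(-65)), (np.int64(-6), np.int64(-43), np.int64(-57)), (np.int64(-79), np.int64(-74), np.int64(42)), (np.int64(-8), np.int64(42), np.int64(-54)), (np.int64(0), np.int64(42), np.int64(-65))]
296 [(np.int64(5), np.int64(-43), np.int64(-75)), (np.int64(-2), np.int64(-43), np.int64(-66)), (np.int64(-8), np.int64(-43), np.int64(-57)), (np.int64(-84), np.int64(-74), np.int64(40)), (np.int64(-10), np.int64(42), np.int64(-56)), (np.int64(-2), np.int64(42), np.int64(-65))]
```

View pics/w2.png

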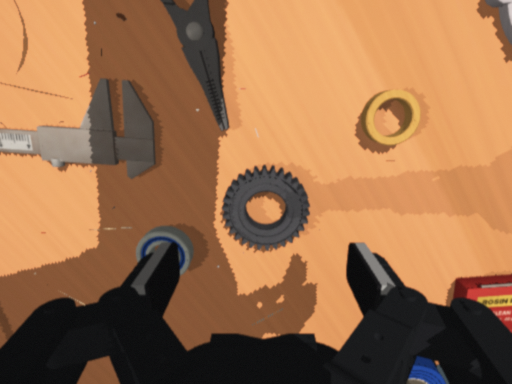

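Run:
```python
from h import *
s=robot.observe();t=s['tcp_pos'];print(t)
for n in('side','top'):
    f=grab(n);C=cloud(f);im=f['image'].max(2)
    Rm=R.from_rotvec(s['orientation']).as_matrix();q=(C-t)@Rm
    k=(f['z_map']>0)&(im<70)&(abs(q[...,1])<65)&(abs(q[...,0])<30)&(q[...,2]<35)&(q[...,2]>-160)
    print(n,k.sum()); Q=q[k]
    for lo in range(-100,36,8):
        b=Q[(Q[:,2]>=lo)&(Q[:,2]<lo+8)]
        if len(b):print(lo,len(b),b[:,0].min().round(),b[:,0].max().round(),b[:,1].min().round(),b[:,1].max().round())
    cv2.imwrite(f'pics/{n}2.png',cv2.resize(f['image'][130:280,180:380],None,fx=4,fy=4))
```

```text
[ 445.22019012 -142.82310814   39.31444325]
side 452
-100 20 -18.0 10.0 -47.0 65.0
-92 18 -13.0 3.0 -52.0 65.0
-84 12 -14.0 6.0 44.0 49.0
-76 6 -12.0 7.0 42.0 47.0
-68 6 -10.0 7.0 42.0 45.0
-60 4 -9.0 10.0 44.0 45.0
-52 4 8.0 10.0 42.0 46.0
-44 7 -7.0 7.0 42.0 46.0
top 14
-68 1 4.0 4.0 -56.0 -56.0
```

View pics/side2.png

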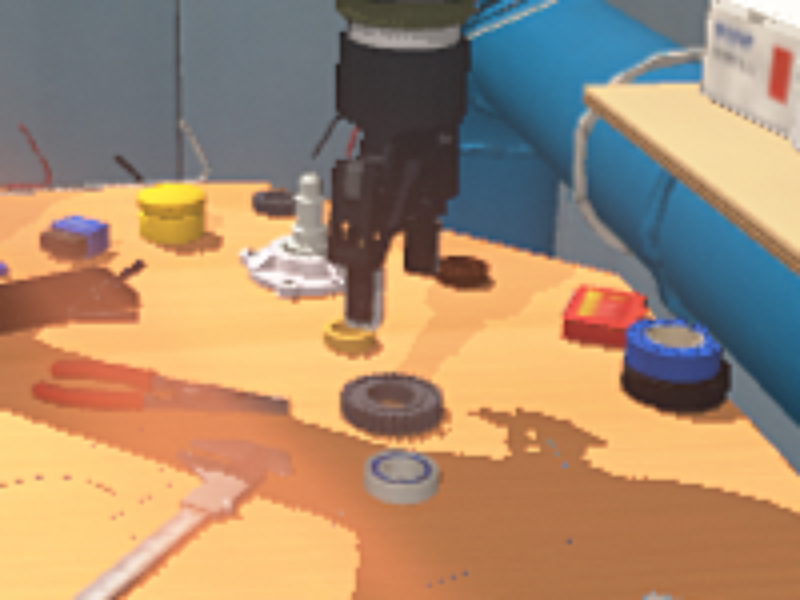

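>>> {"fn": "servo_tool", "kwargs": {"motion": [[0,0,-0.02,0,0,0,0],[0,0,-0.035,0,0,0,0],[0,0,-0.035,0,0,0,0]]}}

```text
time_s: 2.65
tcp_pos: [445.9, -142.8, 5.7]
orientation: [-1.267, -2.874, -0.0]
force: [0.1, -0.5, 0.6]
finger_gap: 0.999
finger_force: 0.0
```

```bash
cat >> h.py <<'E'
def tips(w):
    z=w['z_map'];v,u=np.mgrid[:384,:512]
    p=np.stack([u,v,np.ones_like(u)],-1)@np.linalg.inv(w['K']).T*z[...,None]
    q=p@w['mount'][:3,:3].T+w['mount'][:3,3]
    k=(z>0)&(w['image'].max(2)<110)&(abs(q[...,0])<14)&(q[...,2]>-70)&(q[...,2]<-15)
    return [(Q[:,2].max().round(1),np.median(Q[:,1]).round(1)) for Q in (q[k&(u<262)],q[k&(u>262)]) if len(Q)]
E
python3 - <<'E'
from h import *
print({k:v for k,v in robot.observe().items() if k in('tcp_pos','force','orientation')})
w=grab('wrist');np.save('w3.npy',w,allow_pickle=True);hh=cloud(w)[...,2];print(tips(w))
c=comp((hh>7)&(hh<30),262,225);print(circ(w,c,14),cv2.minEnclosingCircle(c.astype(np.float32)))
# desk height
k=(abs(hh)<12);print(np.median(hh[k]))
E
```

```text
{'tcp_pos': array([ 445.92631479, -142.83033303,    5.67685912]), 'orientation': array([-1.26654323e+00, -2.87355456e+00, -2.48758684e-04]), 'force': array([ 0.08202188, -0.45833679,  0.60880155])}
[(np.float64(-36.9), np.float64(-43.5)), (np.float64(-38.1), np.float64(42.2))]
(array([ 446. , -141.4]), np.float64(30.6)) ((265.1538391113281, 229.0), 52.19228744506836)
-0.5750009633526929
```

>>> {"fn": "servo_tool", "kwargs": {"motion": [[0,0.0014,-0.02,0,0,0,0],[0,0.0014,-0.03,0,0,0,0],[0,0.0014,-0.036,0,0,0,0],[0,0.0014,-0.036,0,0,0,0]]}}

```text
time_s: 3.1
tcp_pos: [446.2, -141.5, -30.0]
orientation: [-1.266, -2.875, -0.0]
force: [0.1, -0.2, -0.4]
finger_gap: 1.001
finger_force: 0.0
```

>>> {"fn": "servo_tool", "kwargs": {"motion": [[0,0,0,0,0,0,120],[0,0,0,0,0,0,120],[0,0,0,0,0,0,120],[0,0,0,0,0,0,120],[0,0,0,0,0,0,120]], "grip_force": 40}}

```text
time_s: 3.6
tcp_pos: [446.6, -141.7, -29.0]
orientation: [1.266, 2.874, -0.0]
force: [-1.2, 0.4, 7.7]
finger_gap: 0.729
finger_force: 42.4
```

Run:
```python
from h import *
w=grab('wrist');np.save('w4.npy',w,allow_pickle=True);hh=cloud(w)[...,2];print(tips(w))
print({k:v for k,v in robot.observe().items() if k in('tcp_pos','force','orientation','finger_gap','finger_force')})
cv2.imwrite('pics/w4.png',w['image'])
```

```text
[(np.float64(-27.2), np.float64(-30.0)), (np.float64(-26.7), np.float64(25.8))]
{'tcp_pos': array([ 446.62163834, -141.67668188,  -29.00123801]), 'orientation': array([ 1.26581800e+00,  2.87393212e+00, -3.18245862e-04]), 'force': array([-1.64211999,  2.11093259,  7.02942936]), 'finger_force': 42.39024253562093, 'finger_gap': 0.7251775990361257}
```

View pics/w4.png

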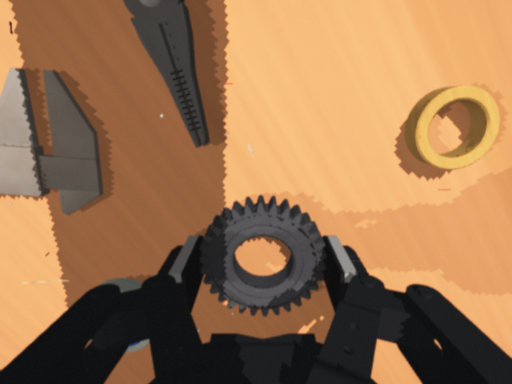

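>>> {"fn": "servo_tool", "kwargs": {"motion": [[0,0,0.03,0,0,0,120],[0,0,0.07,0,0,0,120],[0,0.01,0.11,0,0,0,120],[0,0.03,0.12,0,0,0,120],[0,0.06,0.12,0,0,0,120]]}}

```text
time_s: 4.15
tcp_pos: [447.2, -81.9, 92.3]
orientation: [1.267, 2.87, -0.0]
force: [-0.0, -0.2, -3.0]
finger_gap: 0.726
finger_force: 46.8
```

>>> {"fn": "servo_tool", "kwargs": {"motion": [[0,0.04,0,0,0,0,120],[0.001,0.075,0,0,0,0,120],[0.003,0.1,0,0,0,0,120],[0.003,0.108,0,0,0,0,120],[0.003,0.108,0,0,0,0,120]]}}

```text
time_s: 4.65
tcp_pos: [449.1, 27.1, 90.1]
orientation: [1.264, 2.876, -0.0]
force: [-0.3, 0.0, -3.0]
finger_gap: 0.726
finger_force: 46.8
```

Run:
```python
from h import *
w=grab('wrist');np.save('w5.npy',w,allow_pickle=True)
t=grab('top');np.save('top5.npy',t,allow_pickle=True)
s=robot.observe();print({k:v for k,v in s.items() if k in('tcp_pos','force','finger_gap','finger_force')})
cv2.imwrite('pics/w5.png',w['image'])
C=cloud(w);hh=C[...,2]
# gear in tool frame
q=(C-s['tcp_pos'])@R.from_rotvec(s['orientation']).as_matrix()
k=(w['z_map']>0)&(abs(q[...,2]+43)<4)&(abs(q[...,1])<34)&(abs(q[...,0])<36);print(k.sum(),q[k].min(0),q[k].max(0))
# shaft
k=(hh>62)&(hh<84)&(w['z_map']>0)&(C[...,0]>470)&(C[...,1]>60)&(C[...,1]<120);
if k.any(): print(k.sum(),C[k].mean(0),C[k].max(0),np.argwhere(k).mean(0))
P=cloud(t);z=P[...,2];k=(z>70)&(z<86)&(abs(P[...,0]-490)<40)&(abs(P[...,1]-89)<30);print('top',k.sum(),P[k].mean(0),np.argwhere(k).mean(0))
```

```text
{'tcp_pos': array([449.23203476,  25.80192672,  90.0608288 ]), 'force': array([-0.90157163, -0.35613651, -2.54973571]), 'finger_force': 46.79382763803005, 'finger_gap': 0.7240317796106139}
8461 [-32.04233925 -33.96805207 -46.94406266] [ 31.94566238  33.96870349 -39.00059295]
800 [486.41564916  94.21774748  74.17147821] [497.82809438 104.50018599  81.13783408] [182.10375 374.00375]
top 0 [nan nan nan] [nan nan]<stdin>:13: RuntimeWarning: Mean of empty slice.
  ret = um.true_divide(
```

View pics/w5.png

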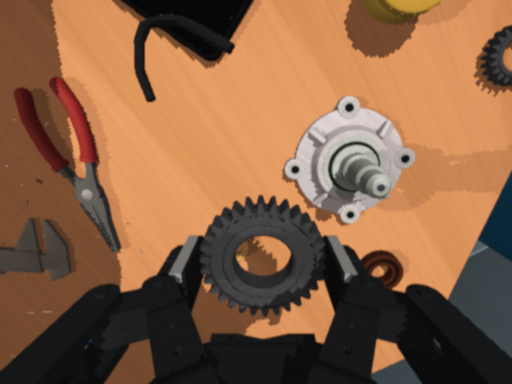

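```bash
cat > m.py <<'E'
from h import *
def shaft(w):
    """shaft axis xy: tip disc and flange lugs"""
    C=cloud(w);v,u=np.mgrid[:384,:512]
    k=(w['z_map']>0)&(C[...,2]>77)&(C[...,2]<84)&(w['image'].max(2)>110)&(abs(C[...,0]-490)<40)&(abs(C[...,1]-90)<40)
    out=[]
    if k.sum()>20:
        n,l,st,ce=cv2.connectedComponentsWithStats(k.astype(np.uint8));i=1+st[1:,4].argmax()
        out.append(('tip',plane(w,*ce[i],80)[:2].round(1),st[i,4]))
    return out
def held(w,ztop,rmax):
    """held part centre in tool xy from outer contour of depth slice near tool z ztop"""
    z=w['z_map'];v,u=np.mgrid[:384,:512]
    p=np.stack([u,v,np.ones_like(u)],-1)@np.linalg.inv(w['K']).T*z[...,None]
    q=p@w['mount'][:3,:3].T+w['mount'][:3,3]
    k=(z>0)&(abs(q[...,2]-ztop)<4)&(np.hypot(q[...,0],q[...,1])<rmax+3)
    c=comp(k,*np.argwhere(k).mean(0)[::-1])
    g=dict(w);g['T']=w['mount'];return circ(g,c,ztop)
if __name__=='__main__':
    import sys
    w=np.load(sys.argv[1],allow_pickle=True).item();print(shaft(w))
    if len(sys.argv)>2:print(held(w,float(sys.argv[2]),float(sys.argv[3])))
E
python3 m.py w5.npy -43 32
python3 - <<'E'
from h import *
w=np.load('w5.npy',allow_pickle=True).item()
L=[(348,106),(406,158),(349,215),(294,169)]
print(np.mean([plane(w,u,v,10)[:2] for u,v in L],0),[plane(w,u,v,10)[:2].round() for u,v in L],plane(w,380,185,80),plane(w,353,162,26))
E
```

```text
[('tip', array([487.9,  95.3]), np.int32(304))]
(array([ 0.3, -0.6]), np.float64(30.5))
[489.21516855  94.45267992] [array([453., 126.]), array([522., 131.]), array([525.,  62.]), array([457.,  58.])] [487.9821396   95.24500957  80.        ] [484.57490246  96.77442506  26.        ]
```

>>> {"fn": "servo_tool", "kwargs": {"motion": [[0.01,0.018,0,0,0,0,120],[0.02,0.036,0,0,0,0,120],[0.03,0.053,0,0,0,0,120],[0.039,0.069,-0.01,0,0,0,120],[0.039,0.069,-0.025,0,0,0,120]]}}

```text
time_s: 5.25
tcp_pos: [489.7, 95.6, 65.2]
orientation: [1.266, 2.873, 0.002]
force: [-0.5, 0.2, -3.2]
finger_gap: 0.728
finger_force: 46.8
```

>>> {"fn": "servo_tool", "kwargs": {"motion": [[0,0,-0.005,0,0,0,120],[0,0,-0.005,0,0,0,120]]}}

```text
time_s: 5.45
tcp_pos: [487.9, 94.6, 59.5]
orientation: [-1.268, -2.873, 0.001]
force: [0.1, 0.7, -1.4]
finger_gap: 0.724
finger_force: 46.8
```

Run:
```python
from m import *
w=grab('wrist');np.save('w6.npy',w,allow_pickle=True)
s=robot.observe();print({k:v for k,v in s.items() if k in('tcp_pos','force','finger_gap','finger_force','joint_pos')})
cv2.imwrite('pics/w6.png',w['image']);print(shaft(w),held(w,-43,32))
```

```text
{'joint_pos': array([-4.44281202e-02,  4.24706509e-01,  1.75862516e+00, -1.58159882e-04,
        9.58523347e-01, -7.84050358e-01]), 'tcp_pos': array([488.27200503,  94.67122903,  60.15835855]), 'force': array([-0.60930732, -0.10091524, -0.9140814 ]), 'finger_force': 46.75125237554312, 'finger_gap': 0.7260244941236692}
[('tip', array([490.2,  91.6]), np.int32(99))] (array([ 0.3, -0.6]), np.float64(30.6))
```

View pics/w6.png

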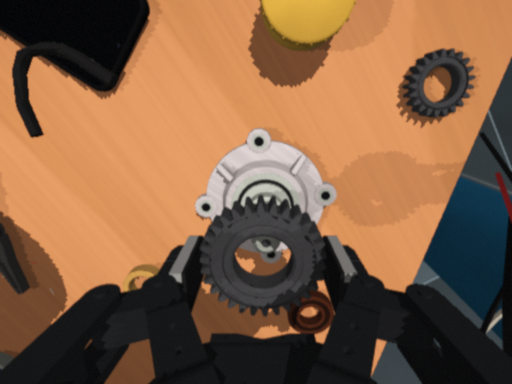

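>>> {"fn": "servo_tool", "kwargs": {"motion": [[0,0,-0.01,0,0,0,120],[0,0,-0.02,0,0,0,120],[0,0,-0.03,0,0,0,120],[0,0,-0.035,0,0,0,120],[0,0,-0.035,0,0,0,120]]}}

```text
time_s: 6.0
tcp_pos: [487.7, 95.6, 24.1]
orientation: [-1.266, -2.874, 0.001]
force: [-0.0, -0.3, -2.3]
finger_gap: 0.728
finger_force: 46.8
```

>>> {"fn": "servo_tool", "kwargs": {"motion": [[0,0,-0.006,0,0,0,120],[0,0,-0.012,0,0,0,120],[0,0,-0.017,0,0,0,120],[0,0,-0.02,0,0,0,120],[0,0,-0.02,0,0,0,120]]}}

```text
time_s: 6.5
tcp_pos: [488.0, 95.6, 4.5]
orientation: [-1.266, -2.874, 0.0]
force: [0.5, 0.5, -2.0]
finger_gap: 0.729
finger_force: 46.8
```

Underside ≈ 33.5, already on the 27 mm step with no side force. Down to the seat.

>>> {"fn": "servo_tool", "kwargs": {"motion": [[0,0,-0.003,0,0,0,120],[0,0,-0.006,0,0,0,120],[0,0,-0.008,0,0,0,120],[0,0,-0.008,0,0,0,120]]}}

```text
time_s: 6.9
tcp_pos: [488.2, 95.6, -2.9]
orientation: [-1.266, -2.875, 0.0]
force: [-1.8, -0.7, 0.6]
finger_gap: 0.722
finger_force: 47.0
```

>>> {"fn": "servo_tool", "kwargs": {"motion": [[0,0,-0.001,0,0,0,120],[0,0,-0.001,0,0,0,120]]}}

```text
time_s: 7.1
tcp_pos: [488.2, 95.6, -3.0]
orientation: [1.266, 2.875, -0.0]
force: [-5.8, 0.2, 13.7]
finger_gap: 0.726
finger_force: 48.3
```

>>> {"fn": "servo_tool", "kwargs": {"motion": [[0,0,0.002,0,0,0,70],[0,0,0.004,0,0,0,0],[0,0,0.006,0,0,0,0],[0,0,0.008,0,0,0,0],[0,0,0.014,0,0,0,0]]}}

```text
time_s: 7.6
tcp_pos: [488.0, 95.6, 10.0]
orientation: [-1.266, -2.874, 0.0]
force: [0.7, -0.4, 0.6]
finger_gap: 1.001
finger_force: 0.0
```

>>> {"fn": "servo_tool", "kwargs": {"motion": [[0,0,0.03,0,0,0,0],[0,0,0.06,0,0,0,0],[-0.005,-0.01,0.08,0,0,0,0],[-0.01,-0.04,0.085,0,0,0,0],[-0.015,-0.07,0.085,0,0,0,0]]}}

```text
time_s: 8.1
tcp_pos: [473.6, 24.9, 96.5]
orientation: [1.263, 2.873, 0.001]
force: [-0.3, -0.1, -1.2]
finger_gap: 1.0
finger_force: 0.0
```

Run:
```python
from m import *
w=grab('wrist');np.save('w7.npy',w,allow_pickle=True)
s=robot.observe();print({k:v for k,v in s.items() if k in('tcp_pos','force','finger_gap','time_s')})
cv2.imwrite('pics/w7.png',w['image']);print(shaft(w))
C=cloud(w);k=(w['z_map']>0)&(abs(np.hypot(C[...,0]-488,C[...,1]-95)-23)<5);print('gear top z',np.percentile(C[k][:,2],[5,25,50,75,95]))
h=cv2.cvtColor(w['image'],cv2.COLOR_BGR2HSV);hh=C[...,2]
c=comp((hh>6)&(hh<20)&(w['z_map']>0)&(h[...,1]>80)&(abs(C[...,0]-464)<40)&(abs(C[...,1]+38)<40),260,250);print(circ(w,c,12),len(c))
```

```text
{'time_s': 8.15, 'tcp_pos': array([472.90816156,  21.5281679 ,  95.86707879]), 'force': array([ 1.45154743, -2.53985499, -0.026563  ]), 'finger_gap': 0.997102812119458}
[('tip', array([488.1,  94.9]), np.int32(329))]
gear top z [36.07928455 37.14039086 37.83180848 38.81609868 39.93548855]
(array([464.5, -35.8]), np.float64(18.0)) 103
```

View pics/w7.png

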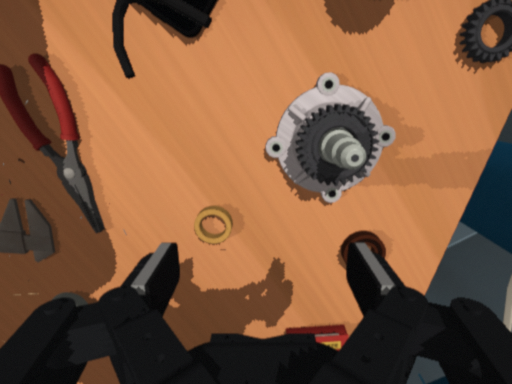

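>>> {"fn": "servo_tool", "kwargs": {"motion": [[-0.002,-0.016,-0.01,0,0,0,0],[-0.004,-0.035,-0.025,0,0,0,0],[-0.007,-0.053,-0.045,0,0,0,0],[-0.009,-0.063,-0.065,0,0,0,0],[-0.009,-0.063,-0.065,0,0,0,0]]}}

```text
time_s: 8.65
tcp_pos: [462.8, -37.9, 28.5]
orientation: [-1.267, -2.87, 0.001]
force: [-0.8, 0.4, 0.3]
finger_gap: 1.002
finger_force: 0.0
```

>>> {"fn": "servo_tool", "kwargs": {"motion": [[0,0,0,0,0,0,60],[0,0,0,0,0,0,60]]}}

```text
time_s: 8.85
tcp_pos: [464.9, -37.1, 31.1]
orientation: [1.265, 2.874, 0.0]
force: [-0.1, 0.9, 0.8]
finger_gap: 0.769
finger_force: 0.0
```

Run:
```python
from m import *
w=grab('wrist');s=robot.observe();print({k:v for k,v in s.items() if k in('tcp_pos','finger_gap','time_s')},tips(w))
C=cloud(w);hh=C[...,2];h=cv2.cvtColor(w['image'],cv2.COLOR_BGR2HSV)
c=comp((hh>6)&(hh<20)&(w['z_map']>0)&(h[...,1]>80)&(abs(C[...,0]-464)<40)&(abs(C[...,1]+38)<40),260,220);print(circ(w,c,12),len(c))
```

```text
{'time_s': 8.9, 'tcp_pos': array([464.86961242, -37.07031129,  31.02674642]), 'finger_gap': 0.7635204608019933} [(np.float64(-30.7), np.float64(-33.4)), (np.float64(-30.2), np.float64(32.3))]
(array([464.2, -36.6]), np.float64(17.9)) 143
```

>>> {"fn": "servo_tool", "kwargs": {"motion": [[-0.0005,0.0005,-0.02,0,0,0,60],[-0.0005,0.0005,-0.04,0,0,0,60],[-0.0005,0.0005,-0.054,0,0,0,60],[-0.0005,0.0005,-0.054,0,0,0,60]]}}

```text
time_s: 9.3
tcp_pos: [463.2, -36.3, -24.6]
orientation: [-1.265, -2.874, 0.0]
force: [-1.1, -0.8, 0.6]
finger_gap: 0.761
finger_force: 0.0
```

>>> {"fn": "servo_tool", "kwargs": {"motion": [[0,0,0,0,0,0,190],[0,0,0,0,0,0,190],[0,0,0,0,0,0,190],[0,0,0,0,0,0,190],[0,0,0,0,0,0,190]], "grip_force": 40}}

```text
time_s: 9.8
tcp_pos: [464.4, -37.0, -22.7]
orientation: [1.265, 2.873, 0.0]
force: [-2.4, 1.3, 6.9]
finger_gap: 0.399
finger_force: 39.2
```

Run:
```python
from m import *
w=grab('wrist');np.save('w8.npy',w,allow_pickle=True);s=robot.observe();print({k:v for k,v in s.items() if k in('tcp_pos','finger_gap','time_s','force','finger_force')},tips(w))
print(held(w,-12+(-1)*(s['tcp_pos'][2]*-1),18))
print(held(w,-12+s['tcp_pos'][2],18))
```

```text
{'time_s': 9.85, 'tcp_pos': array([464.38878856, -37.00544739, -22.72590079]), 'force': array([-1.32568925,  0.51040787,  6.25773405]), 'finger_force': 39.15175789967179, 'finger_gap': 0.39428486098509236} [(np.float64(-20.0), np.float64(-109.0)), (np.float64(-20.3), np.float64(17.6))]
(array([ 0.5, -0.6]), np.float64(18.0))
(array([ 0.5, -0.6]), np.float64(18.0))
```

>>> {"fn": "servo_tool", "kwargs": {"motion": [[0,0,0,0,0,0,130],[0,0,0.003,0,0,0,130],[0,0,0.003,0,0,0,190],[0,0,0.003,0,0,0,190],[0,0,0.003,0,0,0,190]]}}

```text
time_s: 10.35
tcp_pos: [464.1, -37.0, -20.0]
orientation: [1.266, 2.874, 0.0]
force: [-2.7, -0.2, 11.7]
finger_gap: 0.394
finger_force: 38.6
```

>>> {"fn": "servo_tool", "kwargs": {"motion": [[0,0,0,0,0,0,190],[0,0,0.02,0,0,0,190],[0,0,0.06,0,0,0,190],[0.002,0.01,0.1,0,0,0,190],[0.005,0.04,0.115,0,0,0,190]]}}

```text
time_s: 10.85
tcp_pos: [470.4, 1.9, 97.6]
orientation: [1.268, 2.868, 0.001]
force: [0.6, 0.2, -1.1]
finger_gap: 0.391
finger_force: 40.1
```

>>> {"fn": "servo_tool", "kwargs": {"motion": [[0.004,0.035,0,0,0,0,190],[0.01,0.06,0,0,0,0,190],[0.015,0.078,-0.005,0,0,0,190],[0.0188,0.0923,-0.01,0,0,0,190],[0.0188,0.0923,-0.01,0,0,0,190]]}}

```text
time_s: 11.35
tcp_pos: [487.2, 96.6, 83.5]
orientation: [-1.263, -2.875, 0.0]
force: [-0.0, -0.4, -0.9]
finger_gap: 0.39
finger_force: 40.1
```

>>> {"fn": "servo_tool", "kwargs": {"motion": [[0,0,0,0,0,0,190]]}}

```text
time_s: 11.45
tcp_pos: [487.3, 95.2, 84.1]
orientation: [-1.266, -2.875, 0.0]
force: [0.4, 0.7, -0.7]
finger_gap: 0.391
finger_force: 40.1
```

Run:
```python
from m import *
w=grab('wrist');np.save('w9.npy',w,allow_pickle=True);s=robot.observe();print({k:v for k,v in s.items() if k in('tcp_pos','finger_gap','time_s','force','finger_force')},tips(w))
for z in(-38,-35,-32):print(held(w,z,18))
print(shaft(w))
```

```text
{'time_s': 11.5, 'tcp_pos': array([487.41587573,  94.85242931,  84.17497812]), 'force': array([ 1.0321518 , -0.66247397,  0.02445433]), 'finger_force': 40.14026229735464, 'finger_gap': 0.39123830322011993} [(np.float64(-19.2), np.float64(-18.7)), (np.float64(-15.0), np.float64(24.1))]
(array([ 0.4, 27.6]), np.float64(13.2))
(array([ 1.3, -0.5]), np.float64(17.0))
(array([ 0.3, -0.5]), np.float64(17.9))
[]
```

>>> {"fn": "servo_tool", "kwargs": {"motion": [[0.0005,0,-0.015,0,0,0,190],[0.0005,0,-0.028,0,0,0,190],[0.0005,0,-0.037,0,0,0,190],[0.0005,0,-0.037,0,0,0,190]]}}

```text
time_s: 11.9
tcp_pos: [487.4, 94.8, 46.3]
orientation: [-1.267, -2.873, 0.001]
force: [-0.2, 0.6, 0.4]
finger_gap: 0.391
finger_force: 40.1
```

>>> {"fn": "servo_tool", "kwargs": {"motion": [[0,0,-0.004,0,0,0,190],[0,0,-0.008,0,0,0,190],[0,0,-0.012,0,0,0,190],[0,0,-0.012,0,0,0,190]]}}

```text
time_s: 12.3
tcp_pos: [487.8, 95.4, 34.6]
orientation: [-1.266, -2.875, 0.0]
force: [1.0, -1.1, -0.3]
finger_gap: 0.392
finger_force: 40.1
```

Bottom ≈ 54.6, on the 22 mm step freely. Continue to seat (TCP z ≈ 20).

>>> {"fn": "servo_tool", "kwargs": {"motion": [[0,0,-0.004,0,0,0,190],[0,0,-0.008,0,0,0,190],[0,0,-0.012,0,0,0,190],[0,0,-0.014,0,0,0,190],[0,0,-0.014,0,0,0,190]]}}

```text
time_s: 12.8
tcp_pos: [487.9, 95.4, 20.7]
orientation: [-1.266, -2.875, 0.0]
force: [-0.1, -0.7, 0.4]
finger_gap: 0.393
finger_force: 40.1
```

>>> {"fn": "servo_tool", "kwargs": {"motion": [[0,0,-0.001,0,0,0,190],[0,0,-0.0015,0,0,0,190]]}}

```text
time_s: 13.0
tcp_pos: [488.2, 95.4, 20.0]
orientation: [1.266, 2.875, 0.0]
force: [-2.2, 0.6, 9.4]
finger_gap: 0.387
finger_force: 41.1
```

>>> {"fn": "servo_tool", "kwargs": {"motion": [[0,0,0.001,0,0,0,120],[0,0,0.002,0,0,0,0],[0,0,0.004,0,0,0,0],[0,0,0.008,0,0,0,0],[0,0,0.02,0,0,0,0]]}}

```text
time_s: 13.5
tcp_pos: [487.4, 95.4, 39.4]
orientation: [-1.266, -2.874, 0.001]
force: [-0.1, -0.3, 0.1]
finger_gap: 0.995
finger_force: 0.0
```

>>> {"fn": "servo_tool", "kwargs": {"motion": [[0,0,0.02,0,0,0,0],[0,0,0.04,0,0,0,0],[0,0,0.055,0,0,0,0],[0,0,0.055,0,0,0,0],[0,0,0.055,0,0,0,0]]}}

```text
time_s: 14.0
tcp_pos: [487.9, 95.4, 94.6]
orientation: [1.266, 2.875, 0.0]
force: [0.1, 0.2, -0.2]
finger_gap: 0.998
finger_force: 0.0
```

Run:
```python
from m import *
w=grab('wrist');np.save('w10.npy',w,allow_pickle=True);s=robot.observe();print({k:v for k,v in s.items() if k in('tcp_pos','finger_gap','time_s','force')})
C=cloud(w);hh=C[...,2];ok=w['z_map']>0
k=ok&(hh>6)&(hh<20)&(abs(C[...,0]-520)<45)&(abs(C[...,1]-240)<45);v,u=np.argwhere(k).mean(0);c=comp(k,u,v);print((u,v),circ(w,c,12),len(c))
k=ok&(abs(np.hypot(C[...,0]-488,C[...,1]-95)-15.5)<2.5);print('spacer top',np.percentile(C[k][:,2],[10,50,90]),shaft(w))
# wall/clearance near small gear: points z 60..350
for y in range(160,341,30):
    m=ok&(abs(C[...,1]-y)<15)&(hh>40)&(hh<300)&(C[...,0]>500);print(y,m.sum(),C[m][:,0].min() if m.any() else None)
t=np.load('top5.npy',allow_pickle=True).item();P=cloud(t).reshape(-1,3)
for y in range(160,341,30):
    for lo,hi in((40,150),(150,260),(260,400)):
        m=(abs(P[:,1]-y)<15)&(P[:,2]>lo)&(P[:,2]<hi)&(P[:,0]>460);print(y,lo,m.sum(),P[m][:,0].min().round() if m.any() else None,end=' | ')
    print()
cv2.imwrite('pics/w10.png',w['image'])
```

```text
{'time_s': 14.05, 'tcp_pos': array([487.63513501,  95.37467574,  94.09255856]), 'force': array([0.2361183 , 1.30633691, 0.14633886]), 'finger_gap': 1.0016344245203006}
(np.float64(414.6112073945696), np.float64(85.14789139225881)) (array([520.6, 242.1]), np.float64(21.9)) 231
spacer top [ 50.70329322 199.44181608 206.80179715] [('tip', array([488.5,  95.9]), np.int32(287))]
160 4730 522.8990077506377
190 2324 558.639112967371
220 441 545.745636959336
250 0 None
280 0 None
310 0 None
340 0 None
160 40 117 571.0 | 160 150 512 578.0 | 160 260 435 715.0 | 
190 40 220 562.0 | 190 150 442 649.0 | 190 260 255 731.0 | 
220 40 306 546.0 | 220 150 277 664.0 | 220 260 232 776.0 | 
250 40 285 660.0 | 250 150 137 773.0 | 250 260 474 732.0 | 
280 40 476 714.0 | 280 150 423 665.0 | 280 260 1108 659.0 | 
310 40 593 461.0 | 310 150 522 557.0 | 310 260 1296 545.0 | 
340 40 617 488.0 | 340 150 517 460.0 | 340 260 1133 460.0 |
```

View pics/w10.png

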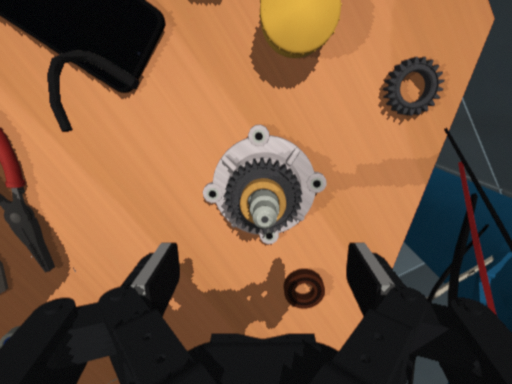

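Run:
```python
from h import *
w=np.load('w10.npy',allow_pickle=True).item();C=cloud(w);ok=w['z_map']>0
n=np.array([.94,.34]);t=np.array([-.34,.94]);D=C[...,:2]-[520.6,242.1];a=D@n;b=D@t
print('edge',[ (plane(w,u,v,0)[:2].round(),((plane(w,u,v,0)[:2]-[520.6,242.1])@n).round()) for u,v in((494,15),(465,95),(430,178))])
for nm,CC,o in(('w',C,ok),('top',None,None),('side',None,None)):
    if CC is None:
        f=np.load({'top':'top5.npy','side':'side.npy'}[nm],allow_pickle=True).item();CC=cloud(f);o=f['z_map']>0
        D=CC[...,:2]-[520.6,242.1];a=D@n;b=D@t
    for z0,z1 in((25,80),(80,160),(160,300)):
        print(nm,z0,[ (int(lo),int(a[m].min())) for lo in range(-70,71,20) for m in [o&(abs(b-lo)<10)&(CC[...,2]>z0)&(CC[...,2]<z1)&(a>-20)&(a<150)] if m.sum()>3])
```

```text
edge [(array([529., 323.]), np.float64(36.0)), (array([563., 272.]), np.float64(49.0)), (array([600., 205.]), np.float64(62.0))]
w 25 [(-70, 46), (-50, 21), (-30, 17)]
w 80 [(-70, 24), (-50, 21)]
w 160 []
top 25 [(-70, 54), (-50, 36), (-30, 18), (30, 119), (50, 92), (70, 64)]
top 80 [(-70, 27), (-50, 20), (30, 121), (50, 91), (70, 63)]
top 160 [(10, 124), (30, 95), (50, 66), (70, 38)]
side 25 [(50, 98), (70, -18)]
side 80 [(30, 131), (50, 101)]
side 160 [(10, 127), (30, 126)]
```

Run:
```python
from h import *
for nm in('w10','top5'):
    f=np.load(nm+'.npy',allow_pickle=True).item();C=cloud(f);ok=f['z_map']>0
    D=C[...,:2]-[520.6,242.1]
    for z0 in range(20,321,20):
        m=ok&(C[...,2]>z0)&(C[...,2]<z0+20)&(np.hypot(D[...,0],D[...,1])<110)&(D[...,0]>-10)
        if m.sum():
            q=D[m];i=np.hypot(*q.T).argsort()[:1];print(nm,z0,m.sum(),'nearest',q[i].round(),'mean',q.mean(0).round())
```

```text
w10 40 143 nearest [[ 26. -16.]] mean [ 55. -27.]
w10 60 280 nearest [[ 29. -21.]] mean [ 51. -35.]
w10 80 472 nearest [[ 34. -31.]] mean [ 54. -50.]
w10 100 665 nearest [[ 41. -40.]] mean [ 53. -63.]
w10 120 851 nearest [[ 46. -51.]] mean [ 49. -78.]
w10 140 710 nearest [[ 54. -79.]] mean [  13. -101.]
w10 160 1081 nearest [[ 12. -90.]] mean [  -1. -104.]
w10 180 4877 nearest [[ 13. -89.]] mean [   7. -100.]
w10 200 1044 nearest [[  8. -93.]] mean [  5. -98.]
top5 20 62 nearest [[30. 96.]] mean [ 25. 100.]
top5 40 75 nearest [[ 26. -17.]] mean [28. 88.]
top5 60 73 nearest [[ 30. -23.]] mean [29. 83.]
top5 80 88 nearest [[ 34. -32.]] mean [33. 69.]
top5 100 91 nearest [[ 42. -42.]] mean [32. 76.]
top5 120 99 nearest [[ 50. -54.]] mean [31. 70.]
top5 140 96 nearest [[ 59. -62.]] mean [34. 70.]
top5 160 93 nearest [[ 12. 100.]] mean [28. 95.]
top5 180 85 nearest [[23. 98.]] mean [27. 99.]
top5 200 63 nearest [[39. 93.]] mean [29. 99.]
top5 240 91 nearest [[24. 84.]] mean [39. 82.]
top5 260 136 nearest [[25. 82.]] mean [37. 82.]
top5 280 148 nearest [[35. 80.]] mean [36. 82.]
top5 300 148 nearest [[29. 81.]] mean [39. 81.]
top5 320 166 nearest [[18. 85.]] mean [38. 82.]
```

>>> {"fn": "servo_tool", "kwargs": {"motion": [[0,0.03,0,0,0,0,0],[0.004,0.07,0,0,0,0,0],[0.012,0.105,0,0,0,0,0],[0.025,0.133,0,0,0,0,0],[0.033,0.1467,0,0,0,0,0]]}}

```text
time_s: 14.55
tcp_pos: [520.8, 244.2, 93.4]
orientation: [-1.263, -2.875, 0.001]
force: [0.2, -0.8, 0.2]
finger_gap: 1.005
finger_force: 0.0
```

>>> {"fn": "servo_tool", "kwargs": {"motion": [[0,0,-0.02,0,0,0,90],[0,0,-0.035,0,0,0,90],[0,0,-0.035,0,0,0,90],[0,0,-0.035,0,0,0,90]]}}

```text
time_s: 14.95
tcp_pos: [520.8, 241.9, 59.3]
orientation: [-1.266, -2.874, 0.001]
force: [-0.1, -0.8, -0.6]
finger_gap: 0.651
finger_force: 0.0
```

Run:
```python
from m import *
w=grab('wrist');np.save('w11.npy',w,allow_pickle=True);s=robot.observe();print({k:v for k,v in s.items() if k in('tcp_pos','finger_gap','time_s','force')},tips(w))
C=cloud(w);hh=C[...,2];ok=w['z_map']>0
k=ok&(hh>6)&(hh<20)&(np.hypot(C[...,0]-521,C[...,1]-242)<35)&(w['image'].max(2)<150);v,u=np.argwhere(k).mean(0);c=comp(k,u,v);print((u,v),circ(w,c,12),len(c))
D=C[...,:2]-s['tcp_pos'][:2]
for z0 in range(30,160,20):
    m=ok&(hh>z0)&(hh<z0+20)&(D[...,0]>15)&(D[...,1]<0)&(D[...,1]>-70)
    if m.sum():
        q=D[m];i=np.hypot(*q.T).argsort()[:1];print(z0,m.sum(),q[i].round())
```

```text
{'time_s': 15.0, 'tcp_pos': array([521.2213228 , 242.02298546,  59.87803348]), 'force': array([ 0.02801248, -0.24372324,  0.19727268]), 'finger_gap': 0.6495625043821719} [(np.float64(-29.8), np.float64(-28.4)), (np.float64(-15.1), np.float64(39.3))]
(np.float64(265.19248516809495), np.float64(197.95319709953856)) (array([520.9, 244. ]), np.float64(21.5)) 229
30 232 [[ 25. -17.]]
50 1162 [[ 25. -17.]]
70 650 [[ 31. -26.]]
90 26 [[ 38. -34.]]
```

>>> {"fn": "servo_tool", "kwargs": {"motion": [[0,0.0015,-0.02,0,0,0,90],[0,0.0015,-0.04,0,0,0,90],[0,0.0015,-0.06,0,0,0,90],[0,0.0015,-0.07,0,0,0,90],[0,0.0015,-0.07,0,0,0,90]]}}

```text
time_s: 15.5
tcp_pos: [520.7, 243.4, -11.0]
orientation: [-1.266, -2.874, 0.001]
force: [-0.4, -0.8, -0.2]
finger_gap: 0.649
finger_force: 0.0
```

>>> {"fn": "servo_tool", "kwargs": {"motion": [[0,0,-0.006,0,0,0,90],[0,0,-0.011,0,0,0,90],[0,0,-0.011,0,0,0,90]]}}

```text
time_s: 15.8
tcp_pos: [520.9, 243.5, -21.7]
orientation: [-1.266, -2.875, 0.0]
force: [-0.1, -0.5, -0.2]
finger_gap: 0.648
finger_force: 0.0
```

>>> {"fn": "servo_tool", "kwargs": {"motion": [[0,0,0,0,0,0,160],[0,0,0,0,0,0,160],[0,0,0,0,0,0,160],[0,0,0,0,0,0,160]], "grip_force": 40}}

```text
time_s: 16.2
tcp_pos: [521.3, 243.6, -20.9]
orientation: [1.266, 2.875, 0.001]
force: [-1.7, 0.3, 5.1]
finger_gap: 0.512
finger_force: 40.9
```

Run:
```python
from m import *
w=grab('wrist');np.save('w12.npy',w,allow_pickle=True);s=robot.observe();print({k:v for k,v in s.items() if k in('tcp_pos','finger_gap','time_s','force','finger_force')},tips(w))
print(held(w,s['tcp_pos'][2]-12,23))
```

```text
{'time_s': 16.25, 'tcp_pos': array([521.27204942, 243.62853249, -20.89557577]), 'force': array([-1.41973646, -0.29666895,  5.77219733]), 'finger_force': 40.95004497561604, 'finger_gap': 0.5087002580746075} [(np.float64(-19.2), np.float64(-22.1)), (np.float64(-15.0), np.float64(21.9))]
(array([ 0.5, -0.5]), np.float64(22.1))
```

>>> {"fn": "servo_tool", "kwargs": {"motion": [[0,0,0.02,0,0,0,160],[0,0,0.05,0,0,0,160],[0,0,0.085,0,0,0,160],[-0.004,-0.01,0.108,0,0,0,160],[-0.018,-0.03,0.108,0,0,0,160]]}}

```text
time_s: 16.75
tcp_pos: [505.0, 214.2, 89.6]
orientation: [1.262, 2.871, 0.006]
force: [-0.3, 0.5, -1.2]
finger_gap: 0.511
finger_force: 41.1
```

>>> {"fn": "servo_tool", "kwargs": {"motion": [[-0.008,-0.035,0,0,0,0,160],[-0.012,-0.07,0,0,0,0,160],[-0.014,-0.1,0,0,0,0,160],[-0.0152,-0.118,0,0,0,0,160],[-0.0152,-0.118,0,0,0,0,160]]}}

```text
time_s: 17.25
tcp_pos: [487.8, 93.9, 86.5]
orientation: [1.27, 2.873, -0.0]
force: [0.6, 1.2, -1.2]
finger_gap: 0.505
finger_force: 41.1
```

>>> {"fn": "servo_tool", "kwargs": {"motion": [[0,0,0,0,0,0,160]]}}

```text
time_s: 17.35
tcp_pos: [487.8, 95.8, 86.5]
orientation: [-1.267, -2.875, -0.0]
force: [0.0, 0.8, -0.6]
finger_gap: 0.506
finger_force: 41.1
```

Run:
```python
from m import *
w=grab('wrist');np.save('w13.npy',w,allow_pickle=True);s=robot.observe();print({k:v for k,v in s.items() if k in('tcp_pos','finger_gap','time_s','force','finger_force')})
for z in(-33,):print(held(w,z,23))
print(shaft(w))
```

```text
{'time_s': 17.4, 'tcp_pos': array([487.79115145,  96.17563947,  86.43877339]), 'force': array([-0.71657434,  0.40153614, -1.42371733]), 'finger_force': 41.119193227496, 'finger_gap': 0.5079269651698638}
(array([ 0.6, -0.5]), np.float64(22.0))
[]
```

Aligned as before; go down in stages (seat at TCP z ≈ 31).

>>> {"fn": "servo_tool", "kwargs": {"motion": [[0,0,-0.012,0,0,0,160],[0,0,-0.022,0,0,0,160],[0,0,-0.03,0,0,0,160],[0,0,-0.036,0,0,0,160],[0,0,-0.036,0,0,0,160]]}}

```text
time_s: 17.9
tcp_pos: [487.2, 95.7, 49.5]
orientation: [-1.265, -2.874, 0.001]
force: [0.3, 0.0, -1.3]
finger_gap: 0.51
finger_force: 41.1
```

>>> {"fn": "servo_tool", "kwargs": {"motion": [[0,0,-0.004,0,0,0,160],[0,0,-0.008,0,0,0,160],[0,0,-0.012,0,0,0,160],[0,0,-0.012,0,0,0,160]]}}

```text
time_s: 18.3
tcp_pos: [487.8, 95.5, 38.1]
orientation: [-1.267, -2.875, 0.0]
force: [0.2, 0.7, -0.9]
finger_gap: 0.51
finger_force: 41.1
```

>>> {"fn": "servo_tool", "kwargs": {"motion": [[0,0,-0.003,0,0,0,160],[0,0,-0.0055,0,0,0,160],[0,0,-0.007,0,0,0,160],[0,0,-0.0075,0,0,0,160]]}}

```text
time_s: 18.7
tcp_pos: [488.0, 95.5, 31.1]
orientation: [1.266, 2.875, 0.0]
force: [0.4, 0.1, 3.7]
finger_gap: 0.509
finger_force: 41.6
```

>>> {"fn": "servo_tool", "kwargs": {"motion": [[0,0,-0.0005,0,0,0,160],[0,0,-0.0005,0,0,0,160]]}}

```text
time_s: 18.9
tcp_pos: [488.0, 95.5, 31.0]
orientation: [1.266, 2.875, 0.0]
force: [-1.6, 0.1, 5.8]
finger_gap: 0.51
finger_force: 41.8
```

>>> {"fn": "servo_tool", "kwargs": {"motion": [[0,0,0.001,0,0,0,100],[0,0,0.002,0,0,0,50],[0,0,0.005,0,0,0,50],[0,0,0.02,0,0,0,50],[0,0,0.05,0,0,0,50]]}}

```text
time_s: 19.4
tcp_pos: [486.5, 95.6, 79.7]
orientation: [-1.265, -2.871, 0.002]
force: [1.0, 0.1, 0.8]
finger_gap: 0.8
finger_force: 0.0
```

>>> {"fn": "servo_tool", "kwargs": {"motion": [[0,0,0.02,0,0,0,50],[-0.003,-0.02,0.02,0,0,0,50],[-0.012,-0.06,0.02,0,0,0,50],[-0.02,-0.1,0.02,0,0,0,50],[-0.03,-0.14,0.02,0,0,0,50]]}}

```text
time_s: 19.9
tcp_pos: [457.4, -45.7, 100.7]
orientation: [1.265, 2.875, 0.0]
force: [1.8, -0.3, -0.2]
finger_gap: 0.802
finger_force: 0.0
```

>>> {"fn": "servo_tool", "kwargs": {"motion": [[-0.01,-0.045,-0.01,0,0,0,50],[-0.02,-0.09,-0.02,0,0,0,50],[-0.03,-0.135,-0.04,0,0,0,50],[-0.044,-0.177,-0.065,0,0,0,50],[-0.044,-0.177,-0.065,0,0,0,50]]}}

```text
time_s: 20.4
tcp_pos: [411.5, -224.5, 33.4]
orientation: [-1.273, -2.869, -0.001]
force: [-0.2, 0.4, 0.8]
finger_gap: 0.808
finger_force: 0.0
```

>>> {"fn": "servo_tool", "kwargs": {"motion": [[0,0,0,0,0,0,90],[0,0,0,0,0,0,90]]}}

```text
time_s: 20.6
tcp_pos: [414.3, -220.7, 36.1]
orientation: [1.265, 2.875, -0.0]
force: [0.8, 0.3, 0.1]
finger_gap: 0.645
finger_force: 0.0
```

Run:
```python
from m import *
w=grab('wrist');np.save('w14.npy',w,allow_pickle=True);s=robot.observe();print({k:v for k,v in s.items() if k in('tcp_pos','finger_gap','time_s','force')})
C=cloud(w);hh=C[...,2];ok=w['z_map']>0
k=ok&(hh>6)&(hh<20)&(np.hypot(C[...,0]-414,C[...,1]+221)<35);v,u=np.argwhere(k).mean(0);c=comp(k,u,v);print((u,v),circ(w,c,12),len(c))
```

```text
{'time_s': 20.65, 'tcp_pos': array([ 414.45207824, -220.59735405,   36.19070559]), 'force': array([-0.65689216,  0.14586917, -0.29463498]), 'finger_gap': 0.6464921959135222}
(np.float64(260.4597977852672), np.float64(211.71930669234473)) (array([ 413.4, -222.6]), np.float64(20.8)) 160
```

>>> {"fn": "servo_tool", "kwargs": {"motion": [[0,-0.0009,-0.02,0,0,0,90],[0,-0.0009,-0.04,0,0,0,90],[0,-0.0009,-0.0545,0,0,0,90],[0,-0.0009,-0.0545,0,0,0,90]]}}

```text
time_s: 21.05
tcp_pos: [413.7, -220.8, -19.7]
orientation: [-1.263, -2.874, -0.001]
force: [1.0, 0.8, 0.2]
finger_gap: 0.646
finger_force: 0.0
```

>>> {"fn": "servo_tool", "kwargs": {"motion": [[0,0,0,0,0,0,165],[0,0,0,0,0,0,165],[0,0,0,0,0,0,165],[0,0,0,0,0,0,165]], "grip_force": 40}}

```text
time_s: 21.45
tcp_pos: [414.5, -222.2, -17.8]
orientation: [1.265, 2.874, -0.0]
force: [0.7, 4.2, 7.7]
finger_gap: 0.456
finger_force: 40.4
```

Run:
```python
from m import *
w=grab('wrist');np.save('w15.npy',w,allow_pickle=True);s=robot.observe();print({k:v for k,v in s.items() if k in('tcp_pos','finger_gap','time_s','force','finger_force')})
print(held(w,s['tcp_pos'][2]-12,21))
```

```text
{'time_s': 21.5, 'tcp_pos': array([ 414.50620104, -222.22141089,  -17.8381545 ]), 'force': array([0.5177938 , 3.39525522, 7.71495759]), 'finger_force': 40.35852821543813, 'finger_gap': 0.45550408400503745}
(array([ 0.1, -0.6]), np.float64(20.9))
```

>>> {"fn": "servo_tool", "kwargs": {"motion": [[0,0,0.02,0,0,0,165],[0,0,0.055,0,0,0,165],[0.002,0.01,0.09,0,0,0,165],[0.008,0.04,0.11,0,0,0,165],[0.018,0.08,0.11,0,0,0,165]]}}

```text
time_s: 22.0
tcp_pos: [433.3, -143.2, 94.3]
orientation: [1.267, 2.867, -0.002]
force: [0.6, -0.5, -1.3]
finger_gap: 0.453
finger_force: 40.4
```

>>> {"fn": "servo_tool", "kwargs": {"motion": [[0.01,0.045,0,0,0,0,165],[0.021,0.09,0,0,0,0,165],[0.032,0.135,0,0,0,0,165],[0.042,0.175,0,0,0,0,165],[0.05,0.21,0,0,0,0,165]]}}

```text
time_s: 22.5
tcp_pos: [482.2, 69.9, 91.7]
orientation: [1.264, 2.874, 0.001]
force: [-0.9, -0.8, -0.8]
finger_gap: 0.455
finger_force: 40.4
```

>>> {"fn": "servo_tool", "kwargs": {"motion": [[0.003,0.015,0,0,0,0,165],[0.0056,0.0278,0,0,0,0,165],[0.0056,0.0278,0,0,0,0,165],[0.0056,0.0278,0,0,0,0,165]]}}

```text
time_s: 22.9
tcp_pos: [487.4, 94.9, 91.1]
orientation: [1.266, 2.875, -0.0]
force: [-0.6, -0.1, -0.5]
finger_gap: 0.455
finger_force: 40.4
```

Run:
```python
from m import *
w=grab('wrist');np.save('w16.npy',w,allow_pickle=True);s=robot.observe();print({k:v for k,v in s.items() if k in('tcp_pos','finger_gap','time_s','force','finger_force')})
print(held(w,-29.8,21),shaft(w))
```

```text
{'time_s': 22.95, 'tcp_pos': array([487.35411015,  94.65749257,  91.09376809]), 'force': array([ 0.2376964 , -0.29988828, -0.16556805]), 'finger_force': 40.38308210670948, 'finger_gap': 0.45229651462050935}
(array([ 0.1, -0.5]), np.float64(20.8)) []
```

>>> {"fn": "servo_tool", "kwargs": {"motion": [[0.0004,0.0009,-0.01,0,0,0,165],[0.0004,0.0009,-0.02,0,0,0,165],[0.0004,0.0009,-0.028,0,0,0,165],[0.0004,0.0009,-0.032,0,0,0,165],[0.0004,0.0009,-0.034,0,0,0,165]]}}

```text
time_s: 23.45
tcp_pos: [487.7, 96.2, 56.4]
orientation: [-1.266, -2.874, 0.0]
force: [0.7, 0.3, -0.6]
finger_gap: 0.455
finger_force: 40.4
```

>>> {"fn": "servo_tool", "kwargs": {"motion": [[0,0,-0.002,0,0,0,165],[0,0,-0.005,0,0,0,165],[0,0,-0.008,0,0,0,165],[0,0,-0.01,0,0,0,165],[0,0,-0.01,0,0,0,165]]}}

```text
time_s: 23.95
tcp_pos: [487.8, 96.3, 46.8]
orientation: [1.266, 2.875, -0.0]
force: [0.3, -0.5, -0.3]
finger_gap: 0.453
finger_force: 40.3
```

>>> {"fn": "servo_tool", "kwargs": {"motion": [[0,0,-0.001,0,0,0,165],[0,0,-0.0015,0,0,0,165],[0,0,-0.0015,0,0,0,165]]}}

```text
time_s: 24.25
tcp_pos: [488.0, 96.4, 46.1]
orientation: [1.266, 2.875, 0.0]
force: [-2.5, -0.4, 5.2]
finger_gap: 0.456
finger_force: 41.2
```

Seated. Release, lift and look.

>>> {"fn": "servo_tool", "kwargs": {"motion": [[0,0,0.0005,0,0,0,110],[0,0,0.001,0,0,0,50],[0,0,0.004,0,0,0,50],[0,0,0.02,0,0,0,50],[0,0,0.045,0,0,0,50]]}}

```text
time_s: 24.75
tcp_pos: [486.9, 96.4, 90.2]
orientation: [-1.265, -2.873, 0.002]
force: [0.9, -0.5, 0.3]
finger_gap: 0.808
finger_force: 0.0
```

>>> {"fn": "servo_tool", "kwargs": {"motion": [[0,0,0.02,0,0,0,50],[-0.01,-0.03,0.03,0,0,0,50],[-0.02,-0.06,0.03,0,0,0,50],[-0.03,-0.08,0.03,0,0,0,50],[-0.03,-0.08,0.03,0,0,0,50]]}}

```text
time_s: 25.25
tcp_pos: [457.1, 14.7, 120.8]
orientation: [1.27, 2.873, -0.0]
force: [-0.2, 0.1, 0.6]
finger_gap: 0.803
finger_force: 0.0
```

Run:
```python
from m import *
w=grab('wrist');s=robot.observe();print({k:v for k,v in s.items() if k in('tcp_pos','time_s','force')})
C=cloud(w);ok=w['z_map']>0;d=np.hypot(C[...,0]-488,C[...,1]-95.5)
for n,a,b in(('tip',0,4),('bearing',12,20),):
    k=ok&(d>a)&(d<b)&(C[...,2]<95)&(C[...,2]>60);print(n,np.percentile(C[k][:,2],[10,50,90]))
f=grab('side')
a=cv2.resize(w['image'][60:260,240:440],(500,500),interpolation=cv2.INTER_CUBIC)
b=cv2.resize(f['image'][155:215,225:285],(300,300),interpolation=cv2.INTER_CUBIC)
o=np.zeros((500,800,3),np.uint8);o[:,:500]=a;o[:300,500:]=b;cv2.imwrite('pics/end.png',o)
```

```text
{'time_s': 25.3, 'tcp_pos': array([457.68068528,  15.72745385, 120.78075126]), 'force': array([0.89561122, 0.76902489, 0.0592325 ])}
tip [78.58402622 79.34838741 80.29859119]
bearing [73.95193109 74.950631   75.87882383]
```

View pics/end.png

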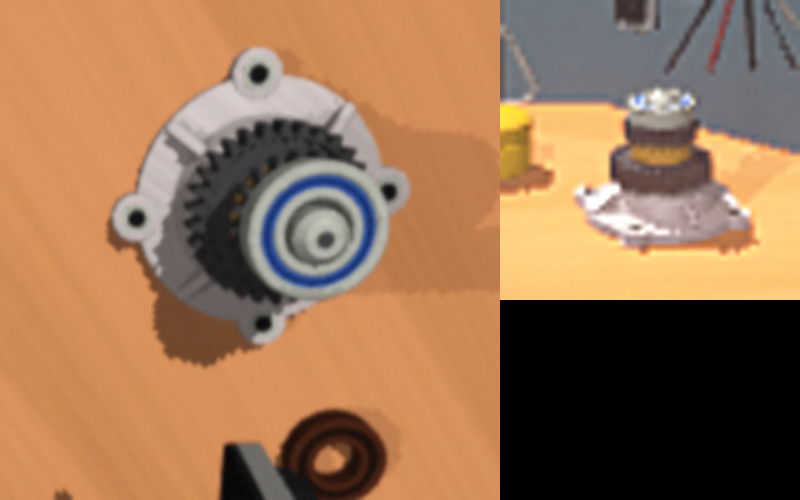

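The stack is complete and flat: the bearing top is 4.4 mm below the shaft tip, and its ring sits level on the parts below (crop pixel 318,235). The rusty bearing (335,460) and the tub are untouched.

```bash
python3 -c "
from plant import robot
print(robot.sign_off())"
```

```text
the job is handed in; nothing more can be done
None
```

The shaft is built up in the order asked (large gear, brass spacer, small gear, blue-sealed bearing), each pushed down onto the one below. The old bearing and grease tub were left where they were, and the job was handed in at about 25 s of the 112 s allowed.

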